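# Tighten the strainer's wing knobs crosswise and nest its baskets

### The job

Get the basket strainer on the bench ready for service. Hand-tighten its four wing knobs crosswise, in two rounds: in the first round turn a knob about halfway to its stop, then the one opposite, then the other opposite pair likewise; only when all four are halfway, go round again in the same crosswise way, bringing each to its stop. Also nest all the strainer baskets on the mat inside one another, in size order, standing upright on the floor of the strainer's well with the largest one outermost, and leave the other things on the bench where they are.

Things in the scene. Friction and masses are not known exactly. Their poses are not given: they have to be found in the camera images.
- well_floor (a point): Centre of the floor of the round well in the middle of the strainer, a grey cast housing fixed to the bench with a round flange 240 mm across whose flat top is 55 mm above the bench. The well is 78 mm across and 25 mm deep; its floor is 30 mm above the bench. z up; the point's x axis points to knob_a, its y axis to knob_b (the strainer's place and yaw vary).
- knob_a (a joint): Turn of wing knob a in rad: grows as the knob is tightened (clockwise seen from above); starts loose at 0 to 0.3, firm stop at 2.6 (about 150 degrees), halfway is 1.3 (about 75 degrees). At 0 the wing lies square to the line from the well to the knob, so halfway it points nearly at the well. It stays where it is left (friction torque about 0.06 N m). Knob c is opposite.
- knob_a_grip (a point): Grip point of black wing knob a, which stands on the flange 95 mm from the well's axis on the strainer's +x side. On the knob's axis, 22 mm above the flange top, half-way up the exposed part of the wing, which is an upright blade 44 mm long (along the point's own x, which turns with the knob), 12 mm thick (along its y), from 8 to 34 mm above the flange. Below it is a steel washer 30 mm across and 8 mm thick; a 6 mm stud end shows on top.
- knob_b (a joint): Turn of wing knob b in rad: grows as the knob is tightened (clockwise seen from above); starts loose at 0 to 0.3, firm stop at 2.6 (about 150 degrees), halfway is 1.3 (about 75 degrees). At 0 the wing lies square to the line from the well to the knob, so halfway it points nearly at the well. It stays where it is left (friction torque about 0.06 N m). Knob d is opposite.
- knob_b_grip (a point): Grip point of black wing knob b, which stands on the flange 95 mm from the well's axis on the strainer's +y side. On the knob's axis, 22 mm above the flange top, half-way up the exposed part of the wing, which is an upright blade 44 mm long (along the point's own x, which turns with the knob), 12 mm thick (along its y), from 8 to 34 mm above the flange. Below it is a steel washer 30 mm across and 8 mm thick; a 6 mm stud end shows on top.
- knob_c (a joint): Turn of wing knob c in rad: grows as the knob is tightened (clockwise seen from above); starts loose at 0 to 0.3, firm stop at 2.6 (about 150 degrees), halfway is 1.3 (about 75 degrees). At 0 the wing lies square to the line from the well to the knob, so halfway it points nearly at the well. It stays where it is left (friction torque about 0.06 N m). Knob a is opposite.
- knob_c_grip (a point): Grip point of black wing knob c, which stands on the flange 95 mm from the well's axis on the strainer's -x side. On the knob's axis, 22 mm above the flange top, half-way up the exposed part of the wing, which is an upright blade 44 mm long (along the point's own x, which turns with the knob), 12 mm thick (along its y), from 8 to 34 mm above the flange. Below it is a steel washer 30 mm across and 8 mm thick; a 6 mm stud end shows on top.
- knob_d (a joint): Turn of wing knob d in rad: grows as the knob is tightened (clockwise seen from above); starts loose at 0 to 0.3, firm stop at 2.6 (about 150 degrees), halfway is 1.3 (about 75 degrees). At 0 the wing lies square to the line from the well to the knob, so halfway it points nearly at the well. It stays where it is left (friction torque about 0.06 N m). Knob b is opposite.
- knob_d_grip (a point): Grip point of black wing knob d, which stands on the flange 95 mm from the well's axis on the strainer's -y side. On the knob's axis, 22 mm above the flange top, half-way up the exposed part of the wing, which is an upright blade 44 mm long (along the point's own x, which turns with the knob), 12 mm thick (along its y), from 8 to 34 mm above the flange. Below it is a steel washer 30 mm across and 8 mm thick; a 6 mm stud end shows on top.
- basket1_mid (a point): Centre (half-way up, on the axis) of the largest strainer basket: a plain steel cup, open at the top, round, 70 mm outside diameter, 40 mm tall, wall 3 mm, floor 4 mm thick, z along its axis to the mouth. It starts upright on a rubber mat 3 mm thick beside the strainer. It is always present.
- basket1: The same basket; origin at the centre of its underside.
- basket2_mid (a point): Centre (half-way up, on the axis) of the second strainer basket: a plain steel cup, open at the top, round, 56 mm outside diameter, 52 mm tall, wall 3 mm, floor 4 mm thick, z along its axis to the mouth. It starts upright on a rubber mat 3 mm thick beside the strainer; it may be absent.
- basket2: The same basket; origin at the centre of its underside.
- basket3_mid (a point): Centre (half-way up, on the axis) of the third strainer basket: a plain steel cup, open at the top, round, 42 mm outside diameter, 64 mm tall, wall 3 mm, floor 4 mm thick, z along its axis to the mouth. It starts upright on a rubber mat 3 mm thick beside the strainer; it may be absent.
- basket3: The same basket; origin at the centre of its underside.
- basket4_mid (a point): Centre (half-way up, on the axis) of the smallest strainer basket: a plain steel cup, open at the top, round, 28 mm outside diameter, 76 mm tall, wall 3 mm, floor 4 mm thick, z along its axis to the mouth. It starts upright on a rubber mat 3 mm thick beside the strainer; it may be absent.
- basket4: The same basket; origin at the centre of its underside.
- screwdriver: Screwdriver, lying on the bench beyond the work; not part of the job. Origin on or near its underside.
- wrench: Steel wrench, lying on the bench beyond the work; not part of the job. Origin on or near its underside.
- spray_can: Spray can, 60 mm across and 170 mm tall, standing on the bench; not part of the job. Origin on or near its underside.
Mind the look-alikes: they are no part of the job. What is shaped like the basket4 but orange or red is not meant.

How it is judged:
On the way, in this order (a step that is already met when the one before it is completed fails the run):
1. first round: one opposite pair of knobs is about halfway (0.8 to 1.9 rad) while the other pair is still loose (under 0.6) (((value of joint knob_a between 0.8 and 1.9 rad and value of joint knob_c between 0.8 and 1.9 rad and value of joint each of knob_b, knob_d below 0.6 rad) or (value of joint knob_b between 0.8 and 1.9 rad and value of joint knob_d between 0.8 and 1.9 rad and value of joint each of knob_a, knob_c below 0.6 rad))), for 0.2 s.
2. all four knobs are about halfway (0.8 to 1.9 rad) (value of joint knob_a between 0.8 and 1.9 rad and value of joint knob_b between 0.8 and 1.9 rad and value of joint knob_c between 0.8 and 1.9 rad and value of joint knob_d between 0.8 and 1.9 rad), for 0.2 s.
3. second round: one opposite pair is at its stop (over 2.4 rad) while the other pair is still about halfway (under 1.9) (((value of joint each of knob_a, knob_c above 2.4 rad and value of joint each of knob_b, knob_d below 1.9 rad) or (value of joint each of knob_b, knob_d above 2.4 rad and value of joint each of knob_a, knob_c below 1.9 rad))), for 0.2 s.
4. all four knobs are at their stops (over 2.4 rad) (value of joint each of knob_a, knob_b, knob_c, knob_d above 2.4 rad), for 0.2 s.
At the end, for the whole second after the job is handed in: All four knobs over 2.4 of 2.6 rad. Every basket present is at rest, upright (within 0.12 rad), in the well, each smaller one inside every larger one, its underside at most 4 mm above the stack of floors it could rest on (4 mm per larger size) (all of step 4 and horizontal distance between basket1_mid and well_floor below 0.007 m and angle between each of basket1_mid, basket2_mid, basket3_mid, basket4_mid's own z axis and vertical below 0.12 rad and z of basket1_mid in the frame of well_floor between 0.016 and 0.024 m and linear speed of each of basket1, basket2, basket3, basket4 below 0.02 m/s and horizontal distance between basket1_mid and basket2_mid below 0.007 m and horizontal distance between basket1_mid and basket3_mid below 0.014 m and horizontal distance between basket1_mid and basket4_mid below 0.021 m and horizontal distance between basket2_mid and well_floor below 0.014 m and z of basket2_mid in the frame of well_floor between 0.022 and 0.034 m and horizontal distance between basket2_mid and basket3_mid below 0.007 m and horizontal distance between basket2_mid and basket4_mid below 0.014 m and horizontal distance between basket3_mid and well_floor below 0.021 m and z of basket3_mid in the frame of well_floor between 0.028 and 0.044 m and horizontal distance between basket3_mid and basket4_mid below 0.007 m and horizontal distance between basket4_mid and well_floor below 0.028 m and z of basket4_mid in the frame of well_floor between 0.034 and 0.054 m); the robot touches nothing.
It fails at once if a bystander (screwdriver, wrench, spray can) is moved more than 40 mm (distance of any of screwdriver, wrench, spray_can from where it was at the start of the episode above 0.04 m).
Of basket2, basket3, basket4 only 1 to 3 are there at a start; the rules pass over those that are not, and their reading is None.
At some moment in a run one of basket1, basket2 may be knocked a few centimetres aside while the robot is not near it.
It also fails if it takes over 210 s, if anything falls off the work surface, if the arm or the gripper's body presses on something with over 40 N, if the wrist force passes 120 N, or if a joint passes its speed limit or range.

### The arm

A 7-joint arm with a two-finger parallel gripper is mounted at the origin on the work surface. World frame = base frame: x ahead of the robot, y to its left, z up, the work surface at z = 0. Lengths are in m, angles in rad, forces in N, time in s.
With the tool pointing down it reaches from about 0.4 to 0.85 m from the base axis. Payload 10.4 kg.
Tool frame: the origin (TCP) lies at the very end of the fingers, on their centre line; the grasp point (between the pads) lies 19 mm behind it; z points along the fingers, y is the line along which they close (so a half turn about z gives the same grasp; the last joint's range is limited). The gripper opens to 85 mm and grips with 20 to 120 N. Pads are 22 mm wide; open, the fingers measure 114 mm over their backs; the gripper's body (76 mm by 85 mm) begins 54 mm behind the grasp point. The pads swing forward as they close: fully open they stand 13 mm farther back than shut.
Start: joints at [-1.27, 0.332, -0.065, 1.46, 0.022, 1.35, -0.088], TCP at [0.199, 0.593, 0.231] pointing down, gripper open.
Joint ranges: [-2.6, 2.6], [-0.5, 2.12], [-1.47, 1.34], [0.16, 2.42], [-1.27, 4.41], [0.06, 2.06], [-2.6, 2.6]. Speed limits (rad/s): [2.22, 2.22, 2.79, 2.79, 3.14, 3.14, 3.14].

### API

Orientations are given as a unit quaternion [x, y, z, w].
In Python, from workcell import * gives the robot as it stands.
- The arm moves only by the tool step_arm, never from a script. Its argument "commands" is one flat list of numbers, 7 for each row, row after row: the finger opening in mm, from 0 to 85.4, then the shift along the world's x, y, z as a fraction of full scale, then the turn, a rotation vector about the world's x, y, z as a fraction of full scale. A call has exactly 10 rows; each row is the pose to reach, as a shift and turn from the pose commanded when the call began, turning the shorter way round; what a row does not reach only later rows make up. Full scale, the value 1, is 0.6 m for a shift and pi rad for a turn. A row lasts 1/8 s, in which the tool goes at most 62.5 mm and 10.7 degrees, less where a joint would pass 70% of its speed; a pose out of reach is approached as far as the arm can. A call with a number of a shift or a turn outside -1 to 1 is refused whole. A call with a gripper value outside its range is refused whole. The fingers move at their own pace and stop on an object; "squeeze" is the grip in N (left out, the last holds). Time passes only in rows, so rows that repeat a pose let the fingers close, or fill a call up. It gives the time, the measured TCP pose, the force, the opening and the grip force at its end, in the units of the state.
- get_obs(): the state, without advancing time (a new reading comes with each control period).
- camera(name): name is "side" or "top"; returns the picture (400x640x3 uint8, red, green, blue); there is no depth.
- camera_params(name): a dict with "mtx" (3x3 intrinsics, pixels), "extrinsics" (4x4, takes a point from world to camera coordinates). Camera axes: x right, y down, z forward; pixel columns grow to the right and rows downward; lengths in m; the calibration is good to about 2 mm. A picture is of the moment at which its call begins. camera_params takes no time and is no camera call.
- hand_in(): hands the job in; it is judged then, once.
The state is a dict: "clock": time; "joint_pos": joint angles; "joint_velocities": joint speeds; "tau": joint torques, N m; "position": TCP position; "ee_rot": TCP orientation; "ft_force": force on the tool from outside, world axes, zero at the start; "torque": the same for the moment, N m; "grip_width": opening from 0.0 (shut) to 1.0 (fully open); "grasp_force": force on a finger pad.
Only numpy, scipy, OpenCV 4.12 (cv2) and the standard library are available. Lean on these libraries where they do the work, as an engineer would, in place of code of your own. Each camera call takes 0.05 s, during which the arm holds its last target. There are 200 camera calls.

## Working session

There is one attempt and no reset: what is moved stays moved. The work goes in short steps, Python scripts to look and compute and a tool call to move; the robot and the scene stay as the last step left them, time stands still between calls to the robot, and variables do not carry over. Pictures are saved under pics/ and viewed, at most 14 in all, crops included, and the job is handed in when it is done.

Besides the shell and the picture viewer there is one more tool, called after "Call:" as name(argument=value, ...), one argument or row to a line, values as JSON. step_arm: Moves the arm, as the interface text tells. Its arguments: {"type":"object","properties":{"commands":{"type":"array","items":{"type":"number"}},"squeeze":{"type":"number"}},"required":["commands"]}

```bash
ls; mkdir -p pics; python3 - <<'E'
from workcell import *
import cv2,numpy as np
for n in("top","side"):
    im=camera(n);cv2.imwrite(f"pics/{n}0.png",im[:,:,::-1])
    p=camera_params(n);print(n,np.array(p["mtx"]).round(1).tolist(),np.array(p["extrinsics"]).round(3).tolist())
o=get_obs();print(o)
E
```

```text
pics
top [[408.9, 0.0, 324.7], [0.0, 408.9, 199.9], [0.0, 0.0, 1.0]] [[-0.011, -0.999, -0.033, 0.094], [-0.997, 0.013, -0.074, 0.546], [0.074, 0.032, -0.997, 1.15], [0.0, 0.0, 0.0, 1.0]]
side [[415.1, 0.0, 318.6], [0.0, 415.1, 199.7], [0.0, 0.0, 1.0]] [[0.874, -0.485, -0.017, -0.429], [-0.346, -0.598, -0.723, 0.265], [0.341, 0.638, -0.69, 1.069], [0.0, 0.0, 0.0, 1.0]]
{'clock': 0.1, 'joint_pos': array([-1.2696476 ,  0.33281263, -0.06473064,  1.46079569,  0.02158549,
        1.34990196, -0.0885157 ]), 'joint_velocities': array([-1.67267438e-03, -9.38937707e-04, -1.75698964e-03, -5.49917851e-05,
        9.38092625e-04,  4.68948602e-04, -2.25931371e-04]), 'tau': array([ 1.41749289e-03, -6.26738906e+01,  4.91250004e-02, -3.92428815e+01,
        1.64431462e-02,  6.85681152e-03, -1.23011208e-05]), 'position': array([0.19870737, 0.59224348, 0.23062252]), 'ee_rot': array([ 1.61154506e-01,  9.86929000e-01, -6.05638656e-04, -8.42786797e-05]), 'ft_force': array([-0.41570134, -0.45995658,  0.37505213]), 'torque': array([-0.05190064,  0.03846055, -0.04370747]), 'grasp_force': 0.0, 'grip_width': 0.9988570313788165}
```

View pics/top0.png

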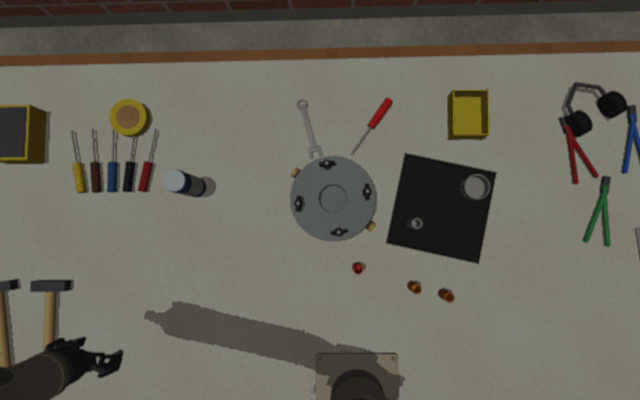

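View pics/side0.png

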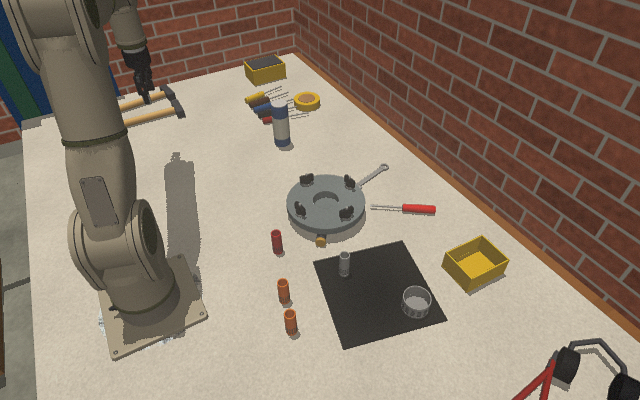

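The top view shows the strainer centred near (334,198), with knobs at (327,164), (367,192), (337,232) and (298,203). The mat holds one large steel cup at (476,187) and one small steel cup at (416,223). The red and orange cups at (358,267), (414,287) and (446,295) are look-alikes: they are coloured and off the mat. I'll confirm that in a crop.

```bash
cat > h.py <<'E'
from workcell import *
import cv2,numpy as np
from scipy.spatial.transform import Rotation as R
P={n:camera_params(n) for n in("top","side")}
def ray(n,uv,z):
    K=np.array(P[n]["mtx"]);E=np.array(P[n]["extrinsics"])
    d=E[:3,:3].T@np.linalg.solve(K,[uv[0],uv[1],1]);c=-E[:3,:3].T@E[:3,3]
    return (c+d*(z-c[2])/d[2])
def proj(n,p):
    K=np.array(P[n]["mtx"]);E=np.array(P[n]["extrinsics"])
    q=K@(E[:3,:3]@p+E[:3,3]);return q[:2]/q[2]
def st():
    o=get_obs();r=R.from_quat(o["ee_rot"]).as_matrix()
    print("t",round(o["clock"],2),"pos",o["position"].round(4),"yaxis",np.degrees(np.arctan2(r[1,1],r[0,1])).round(1),"z",r[:,2].round(3),"f",o["ft_force"].round(1),"g",round(o["grip_width"]*85,1),"j7",o["joint_pos"].round(2))
def snap(name,n,x,y,w,h,s):
    im=camera(n);c=im[y:y+h,x:x+w,::-1];cv2.imwrite(f"pics/{name}.png",cv2.resize(c,None,fx=s,fy=s,interpolation=cv2.INTER_CUBIC));return im
E
python3 - <<'E'
from h import *
im=cv2.imread("pics/top0.png");cv2.imwrite("pics/c1.png",cv2.resize(im[145:275,280:500],None,fx=3.6,fy=3.6,interpolation=cv2.INTER_CUBIC))
g=cv2.cvtColor(im,cv2.COLOR_BGR2GRAY)
# knobs: dark inside flange
m=np.zeros_like(g);cv2.circle(m,(334,198),41,255,-1)
k=((g<60)&(m>0)).astype(np.uint8)
n,l,s,c=cv2.connectedComponentsWithStats(k)
for i in range(1,n):
    if s[i,4]<15: continue
    ys,xs=np.nonzero(l==i);p=np.array([ray("top",(x,y),.08)[:2] for x,y in zip(xs,ys)])
    w,v=np.linalg.eigh(np.cov(p.T));a=v[:,1]
    print("knob",c[i].round(1),s[i,4],p.mean(0).round(4),np.degrees(np.arctan2(a[1],a[0])).round(0),np.sqrt(w).round(4))
# flange via grey mask on chroma / ellipse
hsv=cv2.cvtColor(im,cv2.COLOR_BGR2HSV)
b,gg,r=[im[...,i].astype(int) for i in range(3)]
print(im[198,310],im[260,250],im[187,476],im[223,416])
print("well",ray("top",(333,198.5),.055).round(4))
print("b1",ray("top",(476,187),.043).round(4),"b4",ray("top",(416,223),.079).round(4))
print("can",ray("top",(177,182),.17).round(3))
E
```

```text
knob [326.9 164.3] 108 [0.6409 0.0786] 92.0 [0.0066 0.012 ]
knob [321.7 193.8] 40 [0.5599 0.0938] 155.0 [0.0045 0.0172]
knob [366.6 191.6] 99 [ 0.5642 -0.0285] -180.0 [0.0061 0.0118]
knob [299.  203.4] 116 [0.5345 0.156 ] 172.0 [0.007  0.0118]
knob [338.7 231.5] 89 [0.4569 0.0488] 97.0 [0.0055 0.0121]
[86 89 85] [112 124 126] [92 97 99] [61 64 65]
well [0.5485 0.0634 0.055 ]
b1 [ 0.5763 -0.3351  0.043 ] b4 [ 0.4775 -0.1596  0.079 ]
can [0.587 0.458 0.17 ]
```

View pics/c1.png

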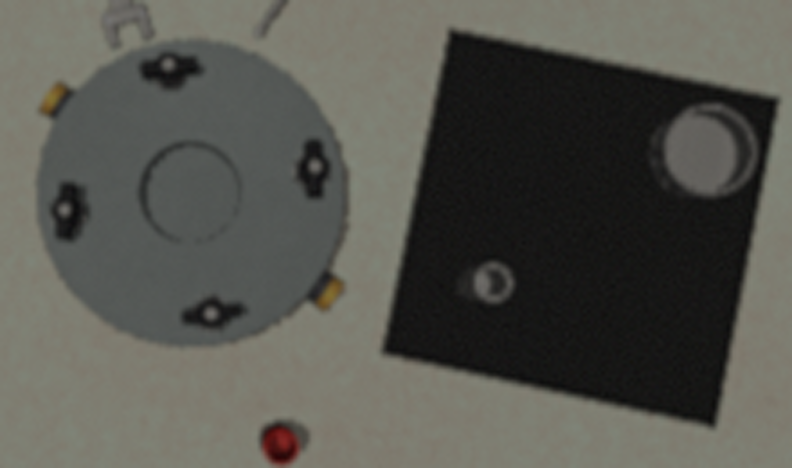

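Two baskets are confirmed: basket1 (large grey) and basket4 (slim grey, about 28 mm). The wing studs in the crop are at (169,66), (315,167), (210,313) and (65,210). I'll refine these positions next.

```bash
python3 - <<'E'
from h import *
S=[(169,66),(315,167),(210,313),(65,210)];W=[92,180,97,172]
p=np.array([ray("top",(280+x/3.6,145+y/3.6),.092)[:2] for x,y in S]);c=p.mean(0)
print("c",c.round(4))
for q,w in zip(p,W):
    d=q-c;f=np.degrees(np.arctan2(d[1],d[0]));print(q.round(4),np.hypot(*d).round(4),"phi",f.round(1),"theta",((f+90-w+90)%180-90).round(1))
# side-view check of well centre: project and compare
print("side proj",[proj("side",np.r_[q,.092]).round(1).tolist() for q in p])
im=cv2.imread("pics/side0.png");g=cv2.cvtColor(im,cv2.COLOR_BGR2GRAY)
cv2.imwrite("pics/c2.png",cv2.resize(im[165:325,270:440],None,fx=3.7,fy=3.7,interpolation=cv2.INTER_CUBIC))
st()
E
```

```text
c [0.5487 0.0639]
[0.6415 0.0782] 0.0939 phi 8.8 theta 6.8
[ 0.5636 -0.03  ] 0.095 phi -81.0 theta 9.0
[0.4557 0.0498] 0.094 phi -171.4 theta 1.6
[0.5338 0.1574] 0.0947 phi 99.0 theta 17.0
side proj [[348.5, 176.8], [345.5, 207.2], [298.9, 203.5], [305.5, 173.8]]
t 0.1 pos [0.1987 0.5922 0.2306] yaxis 71.5 z [-0.    -0.001 -1.   ] f [-0.4 -0.5  0.4] g 84.9 j7 [-1.27  0.33 -0.06  1.46  0.02  1.35 -0.09]
```

View pics/c2.png

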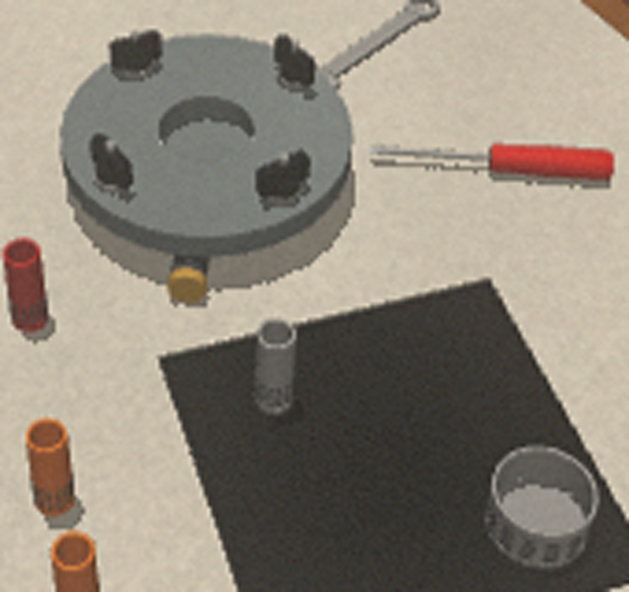

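The side crop agrees with the projected knobs to about 1 px. The strainer centre is (0.549, 0.064) with yaw 9°. Starting with the far knob K1.

Call:
step_arm(
  commands=[40,0.74,-0.857,-0.15,0,0,-0.386,40,0.74,-0.857,-0.15,0,0,-0.386,40,0.74,-0.857,-0.15,0,0,-0.386,40,0.74,-0.857,-0.15,0,0,-0.386,40,0.74,-0.857,-0.15,0,0,-0.386,40,0.74,-0.857,-0.15,0,0,-0.386,40,0.74,-0.857,-0.15,0,0,-0.386,40,0.74,-0.857,-0.15,0,0,-0.386,40,0.74,-0.857,-0.15,0,0,-0.386,40,0.74,-0.857,-0.15,0,0,-0.386],
  squeeze=40,
)

```text
clock: 1.35
position: [0.6047, 0.1222, 0.1488]
ee_rot: [0.695, 0.719, -0.0, -0.0]
ft_force: [0.8, 1.3, -0.5]
grip_width: 0.466
grasp_force: 0.0
```

Call:
step_arm(
  commands=[40,0.06,-0.07,-0.01,0,0,0,40,0.06,-0.07,-0.01,0,0,0,40,0.06,-0.07,-0.01,0,0,0,40,0.06,-0.07,-0.01,0,0,0,40,0.06,-0.07,-0.01,0,0,0,40,0.06,-0.07,-0.01,0,0,0,40,0.06,-0.07,-0.01,0,0,0,40,0.06,-0.07,-0.01,0,0,0,40,0.06,-0.07,-0.01,0,0,0,40,0.06,-0.07,-0.01,0,0,0],
)

```text
clock: 2.6
position: [0.6397, 0.0815, 0.1432]
ee_rot: [0.695, 0.719, -0.0, -0.0]
ft_force: [0.1, 0.6, -0.5]
grip_width: 0.469
grasp_force: 0.0
```

```bash
python3 - <<'E'
from h import *
snap("k1","top",280,130,150,120,4)
st()
E
```

```text
t 2.65 pos [0.6398 0.0816 0.1432] yaxis 2.0 z [ 0.  0. -1.] f [-0.2 -0.1 -0.1] g 40.0 j7 [-0.52  0.45  0.43  1.53 -0.2   1.2  -0.02]
```

View pics/k1.png

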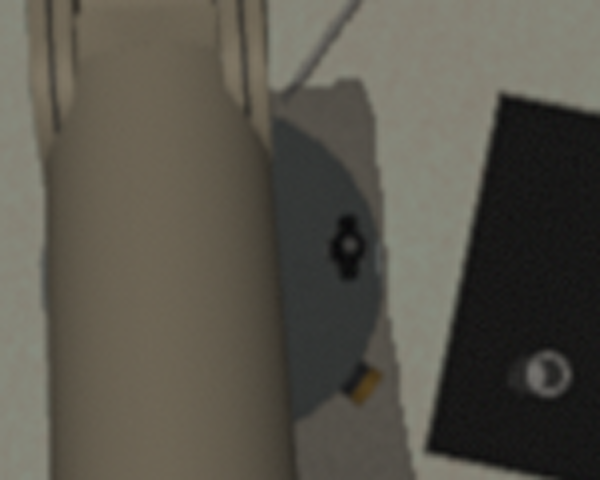

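The top view is blocked by the arm at this knob, and the neighbouring knob at (347,245) in the crop is visible and untouched. Position error is small against the 40 mm opening, so I'll descend and grip.

Call:
step_arm(
  commands=[40,0.005,-0.004,-0.06,0,0,0,40,0.005,-0.004,-0.123,0,0,0,40,0.005,-0.004,-0.123,0,0,0,40,0.005,-0.004,-0.123,0,0,0,5,0.005,-0.004,-0.123,0,0,0,5,0.005,-0.004,-0.123,0,0,0,5,0.005,-0.004,-0.123,0,0,0,5,0.005,-0.004,-0.123,0,0,0,5,0.005,-0.004,-0.123,0,0,0,5,0.005,-0.004,-0.123,0,0,0],
)

```text
clock: 3.9
position: [0.644, 0.0793, 0.0712]
ee_rot: [0.695, 0.719, 0.001, 0.001]
ft_force: [0.5, -0.2, 6.7]
grip_width: 0.129
grasp_force: 42.1
```

```bash
python3 - <<'E'
from h import *
snap("k1s","side",270,110,170,150,4)
st()
E
```

```text
t 3.95 pos [0.644  0.0792 0.0712] yaxis 2.0 z [ 0.003  0.001 -1.   ] f [1.4 0.7 6.4] g 10.7 j7 [-0.5   0.53  0.41  1.59 -0.23  1.07  0.01]
```

View pics/k1s.png

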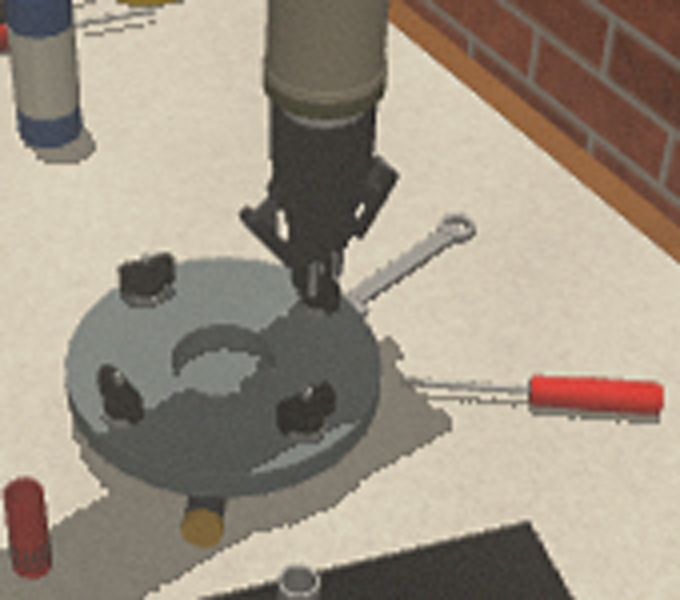

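The fingers hold the far knob's blade, at (318,285) in the crop. Now turning K1 to halfway.

Call:
step_arm(
  commands=[5,0,0,0.003,0,0,-0.055,5,0,0,0.003,0,0,-0.11,5,0,0,0.003,0,0,-0.165,5,0,0,0.003,0,0,-0.22,5,0,0,0.003,0,0,-0.275,5,0,0,0.003,0,0,-0.33,5,0,0,0.003,0,0,-0.385,5,0,0,0.003,0,0,-0.39,5,0,0,0.003,0,0,-0.39,40,0,0,0.003,0,0,-0.39],
)

```text
clock: 5.2
position: [0.6433, 0.0787, 0.0715]
ee_rot: [0.982, 0.189, 0.0, 0.0]
ft_force: [-0.2, -0.4, 0.3]
grip_width: 0.325
grasp_force: 0.0
```

```bash
python3 -c "
from h import *
st()"
```

```text
t 5.2 pos [0.6433 0.0787 0.0715] yaxis -68.3 z [ 0.001 -0.001 -1.   ] f [-0.2 -0.4  0.3] g 27.6 j7 [-0.68  0.59  0.67  1.6  -0.4   1.09 -1.1 ]
```

Call:
step_arm(
  commands=[40,0,0,0.06,0,0,0,40,0,0,0.12,0,0,0,40,-0.06,-0.01,0.12,0,0,0.055,40,-0.12,-0.02,0.12,0,0,0.11,40,-0.18,-0.03,0.12,0,0,0.165,40,-0.24,-0.04,0.12,0,0,0.22,40,-0.3135,-0.049,0.12,0,0,0.275,40,-0.3135,-0.049,0.12,0,0,0.33,40,-0.3135,-0.049,0.12,0,0,0.385,40,-0.3135,-0.049,0.12,0,0,0.418],
)

```text
clock: 6.45
position: [0.4544, 0.05, 0.1437]
ee_rot: [0.661, 0.751, 0.0, -0.0]
ft_force: [0.5, 0.1, -0.2]
grip_width: 0.466
grasp_force: 0.0
```

```bash
python3 -c "
from h import *
st()"
```

```text
t 6.45 pos [0.4544 0.05   0.1437] yaxis 7.3 z [ 0.     0.001 -1.   ] f [ 0.5  0.1 -0.2] g 39.6 j7 [-0.81  0.01  0.61  2.03 -0.01  1.1  -0.06]
```

Call:
step_arm(
  commands=[40,0.002,-0.001,-0.06,0,0,0,40,0.002,-0.001,-0.12,0,0,0,40,0.002,-0.001,-0.12,0,0,0,40,0.002,-0.001,-0.12,0,0,0,5,0.002,-0.001,-0.12,0,0,0,5,0.002,-0.001,-0.12,0,0,0,5,0.002,-0.001,-0.12,0,0,0,5,0.002,-0.001,-0.12,0,0,0,5,0.002,-0.001,-0.12,0,0,0,5,0.002,-0.001,-0.12,0,0,0],
)

```text
clock: 7.7
position: [0.4562, 0.0495, 0.0725]
ee_rot: [0.663, 0.749, 0.001, -0.0]
ft_force: [-5.3, -1.3, 11.1]
grip_width: 0.124
grasp_force: 40.5
```

```bash
python3 -c "
from h import *
st()"
```

```text
t 7.7 pos [0.4562 0.0495 0.0725] yaxis 7.0 z [ 0.001  0.001 -1.   ] f [-5.3 -1.3 11.1] g 10.6 j7 [-0.79  0.14  0.62  2.09 -0.1   0.94  0.01]
```

Call:
step_arm(
  commands=[5,0.001,0,0.004,0,0,-0.055,5,0.001,0,0.004,0,0,-0.11,5,0.001,0,0.004,0,0,-0.165,5,0.001,0,0.004,0,0,-0.22,5,0.001,0,0.004,0,0,-0.275,5,0.001,0,0.004,0,0,-0.33,5,0.001,0,0.004,0,0,-0.385,5,0.001,0,0.004,0,0,-0.418,5,0.001,0,0.004,0,0,-0.418,40,0.001,0,0.004,0,0,-0.418],
)

```text
clock: 8.95
position: [0.4569, 0.0488, 0.0739]
ee_rot: [0.982, 0.189, 0.0, 0.0]
ft_force: [0.5, 0.2, -0.1]
grip_width: 0.328
grasp_force: 0.0
```

```bash
python3 -c "
from h import *
st()"
```

```text
t 8.95 pos [0.4569 0.0488 0.0739] yaxis -68.3 z [ 0.001 -0.    -1.   ] f [ 0.5  0.2 -0.1] g 27.9 j7 [-0.91  0.15  0.76  2.09 -0.12  0.94 -1.28]
```

Call:
step_arm(
  commands=[40,0,0,0.06,0,0,0,40,0,0,0.117,0,0,0,40,0.03,-0.02,0.117,0,0,0.055,40,0.06,-0.04,0.117,0,0,0.11,40,0.09,-0.06,0.117,0,0,0.165,40,0.12,-0.08,0.117,0,0,0.22,40,0.15,-0.1,0.117,0,0,0.275,40,0.18,-0.131,0.117,0,0,0.33,40,0.18,-0.131,0.117,0,0,0.385,40,0.18,-0.131,0.117,0,0,0.44],
)

```text
clock: 10.2
position: [0.5647, -0.0295, 0.1444]
ee_rot: [0.634, 0.773, 0.0, 0.0]
ft_force: [0.0, 0.0, -0.0]
grip_width: 0.467
grasp_force: 0.0
```

Call:
step_arm(
  commands=[40,0,0,0,0,0,0.055,40,0,0,0,0,0,0.11,40,0,0,0,0,0,0.165,40,0,0,0,0,0,0.22,40,0,0,0,0,0,0.275,40,0,0,0,0,0,0.33,40,0,0,0,0,0,0.385,40,0,0,0,0,0,0.44,40,0,0,0,0,0,0.44,40,0,0,0,0,0,0.44],
)

```text
clock: 11.45
position: [0.5645, -0.0294, 0.1442]
ee_rot: [0.0, 1.0, 0.0, 0.0]
ft_force: [-1.2, 0.6, -0.2]
grip_width: 0.466
grasp_force: 0.0
```

```bash
python3 -c "
from h import *
st()"
```

```text
t 11.45 pos [ 0.5645 -0.0294  0.1442] yaxis 89.9 z [ 0.  0. -1.] f [-1.2  0.6 -0.2] g 39.6 j7 [-0.42  0.28  0.46  1.76 -0.13  1.14  1.65]
```

Call:
step_arm(
  commands=[40,0,0,-0.06,0,0,0,40,0,0,-0.118,0,0,0,40,0,0,-0.118,0,0,0,40,0,0,-0.118,0,0,0,5,0,0,-0.118,0,0,0,5,0,0,-0.118,0,0,0,5,0,0,-0.118,0,0,0,5,0,0,-0.118,0,0,0,5,0,0,-0.118,0,0,0,5,0,0,-0.118,0,0,0],
)

```text
clock: 12.7
position: [0.5654, -0.0326, 0.0749]
ee_rot: [0.0, 1.0, -0.001, 0.001]
ft_force: [-0.8, -9.3, 5.6]
grip_width: 0.128
grasp_force: 41.8
```

```bash
python3 -c "
from h import *
st()"
```

```text
t 12.7 pos [ 0.5654 -0.0326  0.0749] yaxis 90.0 z [ 0.003 -0.003 -1.   ] f [-0.8 -9.3  5.6] g 10.9 j7 [-0.39  0.36  0.44  1.82 -0.18  1.    1.69]
```

Call:
step_arm(
  commands=[5,0.001,-0.005,0.002,0,0,-0.055,5,0.001,-0.005,0.002,0,0,-0.11,5,0.001,-0.005,0.002,0,0,-0.165,5,0.001,-0.005,0.002,0,0,-0.22,5,0.001,-0.005,0.002,0,0,-0.275,5,0.001,-0.005,0.002,0,0,-0.33,5,0.001,-0.005,0.002,0,0,-0.38,5,0.001,-0.005,0.002,0,0,-0.38,5,0.001,-0.005,0.002,0,0,-0.38,40,0.001,-0.005,0.002,0,0,-0.38],
)

```text
clock: 13.95
position: [0.5653, -0.0319, 0.0745]
ee_rot: [0.56, 0.829, 0.001, -0.0]
ft_force: [-0.1, 0.9, 0.5]
grip_width: 0.326
grasp_force: 0.0
```

```bash
python3 -c "
from h import *
st()"
```

```text
t 13.95 pos [ 0.5653 -0.0319  0.0745] yaxis 21.9 z [ 0.     0.001 -1.   ] f [-0.1  0.9  0.5] g 27.7 j7 [-0.57  0.4   0.66  1.82 -0.29  1.01  0.59]
```

Call:
step_arm(
  commands=[40,0,0,0.06,0,0,0,40,0,0,0.117,0,0,0,40,-0.01,0.06,0.117,0,0,0.055,40,-0.02,0.12,0.117,0,0,0.11,40,-0.03,0.18,0.117,0,0,0.165,40,-0.04,0.25,0.117,0,0,0.22,40,-0.05,0.315,0.117,0,0,0.275,40,-0.05,0.315,0.117,0,0,0.334,40,-0.05,0.315,0.117,0,0,0.334,40,-0.05,0.315,0.117,0,0,0.334],
)

```text
clock: 15.2
position: [0.5351, 0.1562, 0.1445]
ee_rot: [0.073, 0.997, 0.0, -0.0]
ft_force: [0.4, 0.7, 0.5]
grip_width: 0.467
grasp_force: 0.0
```

Call:
step_arm(
  commands=[40,0,0,-0.06,0,0,0,40,0,0,-0.117,0,0,0,40,0,0,-0.117,0,0,0,40,0,0,-0.117,0,0,0,5,0,0,-0.117,0,0,0,5,0,0,-0.117,0,0,0,5,0,0,-0.117,0,0,0,5,0,0,-0.117,0,0,0,5,0,0,-0.117,0,0,0,5,0,0,-0.117,0,0,0],
)

```text
clock: 16.45
position: [0.5357, 0.1549, 0.0758]
ee_rot: [0.072, 0.997, -0.0, 0.0]
ft_force: [-4.3, -7.6, 10.1]
grip_width: 0.127
grasp_force: 40.5
```

```bash
python3 -c "
from h import *
st()"
```

```text
t 16.45 pos [0.5357 0.1549 0.0758] yaxis 81.8 z [ 0.001 -0.001 -1.   ] f [-4.3 -7.6 10.1] g 10.8 j7 [-0.73  0.34  0.44  1.84 -0.17  1.    1.2 ]
```

Call:
step_arm(
  commands=[5,0,-0.003,0.003,0,0,-0.055,5,0,-0.003,0.003,0,0,-0.11,5,0,-0.003,0.003,0,0,-0.165,5,0,-0.003,0.003,0,0,-0.22,5,0,-0.003,0.003,0,0,-0.275,5,0,-0.003,0.003,0,0,-0.334,5,0,-0.003,0.003,0,0,-0.334,5,0,-0.003,0.003,0,0,-0.334,5,0,-0.003,0.003,0,0,-0.334,40,0,-0.003,0.003,0,0,-0.334],
)

```text
clock: 17.7
position: [0.5352, 0.155, 0.0765]
ee_rot: [0.559, 0.829, 0.0, -0.0]
ft_force: [-0.3, -0.8, 0.3]
grip_width: 0.33
grasp_force: 0.0
```

```bash
python3 -c "
from h import *
st()"
```

```text
t 17.7 pos [0.5352 0.155  0.0765] yaxis 22.0 z [ 0.     0.001 -1.   ] f [-0.3 -0.8  0.3] g 28.1 j7 [-0.89  0.37  0.62  1.84 -0.25  1.01  0.23]
```

Call:
step_arm(
  commands=[40,0,0,0.06,0,0,0,40,0,0,0.115,0,0,0,40,0,0,0.115,0,0,-0.055,40,0,0,0.115,0,0,-0.11,40,0,0,0.115,0,0,-0.165,40,0,0,0.115,0,0,-0.22,40,0,0,0.115,0,0,-0.275,40,0,0,0.115,0,0,-0.33,40,0,0,0.115,0,0,-0.385,40,0,0,0.115,0,0,-0.44],
)

```text
clock: 18.95
position: [0.5351, 0.1551, 0.1458]
ee_rot: [0.96, 0.279, 0.0, -0.0]
ft_force: [0.1, -0.2, -0.1]
grip_width: 0.469
grasp_force: 0.0
```

```bash
python3 - <<'E'
from h import *
snap("h1","side",270,110,170,150,4)
st()
E
```

```text
t 19.0 pos [0.5351 0.1552 0.1457] yaxis -58.1 z [ 0.     0.001 -1.   ] f [ 0.7  0.5 -0.7] g 39.8 j7 [-1.11  0.34  0.9   1.79 -0.29  1.15 -1.13]
```

View pics/h1.png

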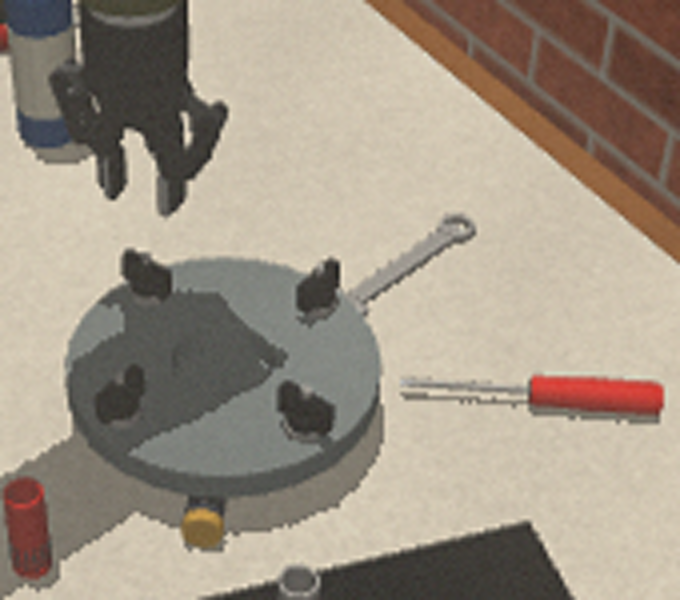

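The knob blades at (147,275), (318,290), (305,410) and (120,395) in the crop all point at the well, so the first round is done. I'll start the second round with K4, which the gripper is above.

Call:
step_arm(
  commands=[40,0,0,0,0,0,0.055,40,0,0,0,0,0,0.11,40,0,0,0,0,0,0.165,40,0,0,0,0,0,0.22,40,0,0,0,0,0,0.275,40,0,0,0,0,0,0.33,40,0,0,0,0,0,0.385,40,0,0,0,0,0,0.443,40,0,0,0,0,0,0.443,40,0,0,0,0,0,0.443],
)

```text
clock: 20.25
position: [0.5351, 0.1548, 0.1454]
ee_rot: [0.558, 0.83, 0.0, 0.0]
ft_force: [-0.3, 0.5, 0.1]
grip_width: 0.468
grasp_force: 0.0
```

Call:
step_arm(
  commands=[40,0,0,-0.06,0,0,0,40,0,0,-0.116,0,0,0,40,0,0,-0.116,0,0,0,40,0,0,-0.116,0,0,0,5,0,0,-0.116,0,0,0,5,0,0,-0.116,0,0,0,5,0,0,-0.116,0,0,0,5,0,0,-0.116,0,0,0,5,0,0,-0.116,0,0,0,5,0,0,-0.116,0,0,0],
)

```text
clock: 21.5
position: [0.5355, 0.155, 0.0768]
ee_rot: [0.557, 0.83, 0.001, 0.0]
ft_force: [-2.6, -1.4, 8.0]
grip_width: 0.124
grasp_force: 40.2
```

Call:
step_arm(
  commands=[5,0,0,0.001,0,0,-0.055,5,0,0,0.001,0,0,-0.11,5,0,0,0.001,0,0,-0.165,5,0,0,0.001,0,0,-0.22,5,0,0,0.001,0,0,-0.275,5,0,0,0.001,0,0,-0.33,5,0,0,0.001,0,0,-0.385,5,0,0,0.001,0,0,-0.415,5,0,0,0.001,0,0,-0.42,5,0,0,0.001,0,0,-0.42],
)

```text
clock: 22.75
position: [0.5357, 0.1548, 0.0769]
ee_rot: [0.949, 0.316, 0.001, 0.0]
ft_force: [-0.4, -1.1, 6.7]
grip_width: 0.126
grasp_force: 44.9
```

```bash
python3 -c "
from h import *
st();print(get_obs()['torque'])"
```

```text
t 22.75 pos [0.5357 0.1548 0.0769] yaxis -53.1 z [ 0.001  0.    -1.   ] f [-0.4 -1.1  6.7] g 10.7 j7 [-1.09  0.45  0.89  1.85 -0.4   1.03 -0.96]
[-0.46756953  0.02837395  0.8801825 ]
```

The wrist torque of 0.88 N m shows K4 is at its stop. Next is K2.

Call:
step_arm(
  commands=[40,0,0,0,0,0,0,40,0,0,0.04,0,0,0,40,0,0,0.115,0,0,0,40,0.01,-0.06,0.115,0,0,0.059,40,0.02,-0.12,0.115,0,0,0.118,40,0.03,-0.18,0.115,0,0,0.177,40,0.04,-0.25,0.115,0,0,0.236,40,0.049,-0.312,0.115,0,0,0.295,40,0.049,-0.312,0.115,0,0,0.354,40,0.049,-0.312,0.115,0,0,0.413],
)

```text
clock: 24.0
position: [0.5642, -0.033, 0.1449]
ee_rot: [0.564, 0.826, 0.0, -0.0]
ft_force: [1.0, 0.0, -0.8]
grip_width: 0.468
grasp_force: 0.0
```

Call:
step_arm(
  commands=[40,0,0,-0.06,0,0,0,40,0,0,-0.116,0,0,0,40,0,0,-0.116,0,0,0,40,0,0,-0.116,0,0,0,5,0,0,-0.116,0,0,0,5,0,0,-0.116,0,0,0,5,0,0,-0.116,0,0,0,5,0,0,-0.116,0,0,0,5,0,0,-0.116,0,0,0,5,0,0,-0.116,0,0,0],
)

```text
clock: 25.25
position: [0.5651, -0.0324, 0.0768]
ee_rot: [0.566, 0.824, 0.001, 0.0]
ft_force: [-2.3, 0.3, 7.1]
grip_width: 0.126
grasp_force: 40.3
```

Call:
step_arm(
  commands=[5,0,0,0.001,0,0,-0.055,5,0,0,0.001,0,0,-0.11,5,0,0,0.001,0,0,-0.165,5,0,0,0.001,0,0,-0.22,5,0,0,0.001,0,0,-0.275,5,0,0,0.001,0,0,-0.33,5,0,0,0.001,0,0,-0.385,5,0,0,0.001,0,0,-0.415,5,0,0,0.001,0,0,-0.42,5,0,0,0.001,0,0,-0.42],
)

```text
clock: 26.5
position: [0.5656, -0.0326, 0.0769]
ee_rot: [0.952, 0.306, 0.001, 0.001]
ft_force: [4.1, -2.5, 2.7]
grip_width: 0.127
grasp_force: 50.2
```

```bash
python3 -c "
from h import *
st();print(get_obs()['torque'])"
```

```text
t 26.5 pos [ 0.5656 -0.0326  0.0769] yaxis -54.4 z [ 0.002 -0.001 -1.   ] f [ 4.1 -2.5  2.7] g 10.8 j7 [-0.81  0.52  0.99  1.83 -0.49  1.06 -0.58]
[-0.59782539 -1.0306662   0.94612978]
```

Call:
step_arm(
  commands=[40,0,0,0,0,0,0,40,0,0,0.04,0,0,0,40,0,0,0.115,0,0,0,40,0.02,0.03,0.115,0,0,0.059,40,0.04,0.06,0.115,0,0,0.118,40,0.06,0.09,0.115,0,0,0.177,40,0.08,0.12,0.115,0,0,0.236,40,0.1,0.15,0.115,0,0,0.295,40,0.13,0.186,0.115,0,0,0.354,40,0.13,0.186,0.115,0,0,0.413],
)

```text
clock: 27.75
position: [0.6424, 0.0817, 0.1443]
ee_rot: [0.571, 0.821, -0.0, -0.001]
ft_force: [-0.6, -0.6, -0.0]
grip_width: 0.467
grasp_force: 0.0
```

Call:
step_arm(
  commands=[40,0,0,0,0,0,0.057,40,0,0,0,0,0,0.114,40,0,0,0,0,0,0.171,40,0,0,0,0,0,0.228,40,0,0,0,0,0,0.285,40,0,0,0,0,0,0.342,40,0,0,0,0,0,0.399,40,0,0,0,0,0,0.456,40,0,0,0,0,0,0.51,40,0,0,0,0,0,0.51],
)

```text
clock: 29.0
position: [0.6419, 0.0791, 0.1449]
ee_rot: [-0.187, 0.982, 0.0, -0.001]
ft_force: [0.7, -0.3, 0.6]
grip_width: 0.469
grasp_force: 0.0
```

```bash
python3 -c "
from h import *
st()"
```

```text
t 29.0 pos [0.6419 0.0791 0.1449] yaxis 111.5 z [-0.001  0.001 -1.   ] f [ 0.7 -0.3  0.6] g 39.9 j7 [-0.48  0.45  0.39  1.52 -0.18  1.2   1.88]
```

Call:
step_arm(
  commands=[40,0.002,0,-0.06,0,0,0,40,0.002,0,-0.115,0,0,0,40,0.002,0,-0.115,0,0,0,40,0.002,0,-0.115,0,0,0,5,0.002,0,-0.115,0,0,0,5,0.002,0,-0.115,0,0,0,5,0.002,0,-0.115,0,0,0,5,0.002,0,-0.115,0,0,0,5,0.002,0,-0.115,0,0,0,5,0.002,0,-0.115,0,0,0],
)

```text
clock: 30.25
position: [0.6456, 0.0766, 0.078]
ee_rot: [-0.186, 0.983, -0.001, 0.002]
ft_force: [3.1, -6.8, 2.5]
grip_width: 0.121
grasp_force: 41.7
```

Call:
step_arm(
  commands=[5,0,0,0.001,0,0,-0.055,5,0,0,0.001,0,0,-0.11,5,0,0,0.001,0,0,-0.165,5,0,0,0.001,0,0,-0.22,5,0,0,0.001,0,0,-0.275,5,0,0,0.001,0,0,-0.33,5,0,0,0.001,0,0,-0.385,5,0,0,0.001,0,0,-0.415,5,0,0,0.001,0,0,-0.42,5,0,0,0.001,0,0,-0.42],
)

```text
clock: 31.5
position: [0.6452, 0.0748, 0.0781]
ee_rot: [0.455, 0.89, -0.001, 0.003]
ft_force: [3.1, -12.0, -0.2]
grip_width: 0.13
grasp_force: 49.2
```

```bash
python3 -c "
from h import *
st();print(get_obs()['torque'])"
```

```text
t 31.5 pos [0.6452 0.0748 0.0781] yaxis 35.8 z [ 0.004 -0.005 -1.   ] f [  3.1 -12.   -0.2] g 11.1 j7 [-0.66  0.58  0.65  1.59 -0.37  1.1   0.7 ]
[-2.60537562 -0.90186161  0.94988467]
```

Call:
step_arm(
  commands=[40,0,0,0,0,0,0,40,0,0,0.04,0,0,0,40,0,0,0.113,0,0,0,40,-0.06,-0.01,0.113,0,0,0.059,40,-0.12,-0.02,0.113,0,0,0.118,40,-0.18,-0.03,0.113,0,0,0.177,40,-0.25,-0.04,0.113,0,0,0.236,40,-0.314,-0.048,0.113,0,0,0.295,40,-0.314,-0.048,0.113,0,0,0.354,40,-0.314,-0.048,0.113,0,0,0.413],
)

```text
clock: 32.75
position: [0.4552, 0.051, 0.1454]
ee_rot: [-0.18, 0.984, 0.001, 0.001]
ft_force: [-0.4, 0.0, 0.9]
grip_width: 0.466
grasp_force: 0.0
```

Call:
step_arm(
  commands=[40,0,0,-0.06,0,0,0,40,0,0,-0.115,0,0,0,40,0,0,-0.115,0,0,0,40,0,0,-0.115,0,0,0,5,0,0,-0.115,0,0,0,5,0,0,-0.115,0,0,0,5,0,0,-0.115,0,0,0,5,0,0,-0.115,0,0,0,5,0,0,-0.115,0,0,0,5,0,0,-0.115,0,0,0],
)

```text
clock: 34.0
position: [0.4576, 0.0471, 0.0772]
ee_rot: [-0.175, 0.985, -0.002, 0.002]
ft_force: [2.9, -16.7, 7.4]
grip_width: 0.125
grasp_force: 41.8
```

Call:
step_arm(
  commands=[5,0,0,0.001,0,0,-0.055,5,0,0,0.001,0,0,-0.11,5,0,0,0.001,0,0,-0.165,5,0,0,0.001,0,0,-0.22,5,0,0,0.001,0,0,-0.275,5,0,0,0.001,0,0,-0.33,5,0,0,0.001,0,0,-0.385,5,0,0,0.001,0,0,-0.415,5,0,0,0.001,0,0,-0.42,5,0,0,0.001,0,0,-0.42],
)

```text
clock: 35.25
position: [0.4574, 0.0456, 0.0773]
ee_rot: [0.465, 0.885, -0.001, 0.003]
ft_force: [4.0, -22.1, 3.5]
grip_width: 0.131
grasp_force: 55.4
```

```bash
python3 -c "
from h import *
st();print(get_obs()['torque'])"
```

```text
t 35.25 pos [0.4574 0.0456 0.0773] yaxis 34.6 z [ 0.004 -0.005 -1.   ] f [  4.  -22.1   3.5] g 11.1 j7 [-0.86  0.13  0.7   2.09 -0.1   0.95  0.5 ]
[-4.78433719 -1.34114245  1.09762736]
```

All four knobs are at their stops. The grips put the well centre at about (0.5508, 0.0608) in robot coordinates. I'll release, lift clear and look at the mat again.

Call:
step_arm(
  commands=[40,0,0,0,0,0,0,40,0,0,0.05,0,0,0,40,0,0,0.15,0,0,0,85,0,0,0.25,0,0,0,85,0,0,0.25,0,0,0.059,85,0,0,0.25,0,0,0.118,85,0,0,0.25,0,0,0.177,85,0,0,0.25,0,0,0.236,85,0,0,0.25,0,0,0.295,85,0,0,0.25,0,0,0.308],
)

```text
clock: 36.5
position: [0.4553, 0.0508, 0.2267]
ee_rot: [-0.003, 1.0, 0.001, 0.0]
ft_force: [0.2, 0.3, -0.5]
grip_width: 1.0
grasp_force: 0.0
```

```bash
python3 - <<'E'
from h import *
im=snap("m1","top",280,145,220,130,3.6)
st()
g=cv2.cvtColor(im,cv2.COLOR_RGB2GRAY)
r=g[140:280,385:505];n,l,s,c=cv2.connectedComponentsWithStats((r>45).astype(np.uint8))
for i in range(1,n):
    if s[i,4]>20 and s[i,4]<900:
        ct=max(cv2.findContours((l==i).astype(np.uint8),cv2.RETR_EXTERNAL,cv2.CHAIN_APPROX_NONE)[0],key=len)
        (x,y),rad=cv2.minEnclosingCircle(ct);print(c[i]+[385,140],s[i],"mec",x+385,y+140,rad,[ray("top",(x+385,y+140),z)[:2].round(4).tolist() for z in(.043,.079)])
E
```

```text
t 36.55 pos [0.4554 0.0508 0.2267] yaxis 90.4 z [ 0.001  0.001 -1.   ] f [-0.6  0.  -0.1] g 84.7 j7 [-0.98 -0.1   0.74  1.92  0.07  1.29  1.32]
[416.21052632 223.06315789] [26 78 12 11 95] mec 416.4354839324951 223.17742156982422 5.855493545532227 [[0.4775, -0.1676], [0.477, -0.1608]]
```

View pics/m1.png

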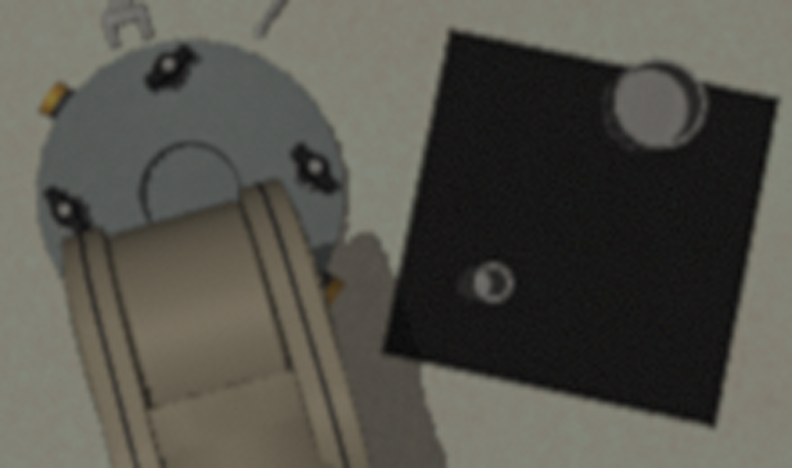

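basket1 has been knocked and now stands at (660,105) in the crop, roughly pixel (463.6,174), near the mat's far edge. basket4 is still at (491,283), and the knobs are turned to their stops. Refining basket1.

```bash
python3 - <<'E'
from h import *
im=camera("top");st()
B=np.array([.002,-.003])
print("b1 man",ray("top",(463.6,174.2),.043)[:2]+B)
g=cv2.cvtColor(im,cv2.COLOR_RGB2GRAY);r=cv2.resize(g[150:200,435:495],None,fx=4,fy=4,interpolation=cv2.INTER_CUBIC)
c=cv2.HoughCircles(r,cv2.HOUGH_GRADIENT,1,10,param1=60,param2=12,minRadius=40,maxRadius=60)
for x,y,q in c[0][:4]: print(q/4,435+x/4,150+y/4,ray("top",(435+x/4,150+y/4),.043)[:2]+B)
print("b4",ray("top",(416.4,223.2),.079)[:2]+B)
s=camera("side");gs=cv2.cvtColor(s,cv2.COLOR_RGB2GRAY)
p=proj("side",np.r_[ray("top",(463.6,174.2),.043)[:2],.043]);print("side rim pred",p)
x,y=map(int,p);cv2.imwrite("pics/s1.png",cv2.resize(s[y-40:y+40,x-60:x+60,::-1],None,fx=6,fy=6,interpolation=cv2.INTER_CUBIC));print(x-60,y-40)
E
```

```text
t 36.6 pos [0.4553 0.0507 0.2266] yaxis 90.2 z [ 0.001  0.001 -1.   ] f [-0.3 -0.  -0.3] g 84.9 j7 [-0.98 -0.1   0.74  1.92  0.07  1.29  1.31]
b1 man [ 0.6146956  -0.30522917]
13.1 463.625 173.125 [ 0.61772087 -0.3054063 ]
10.675 460.625 174.875 [ 0.61292204 -0.29693532]
13.7 461.125 171.875 [ 0.62134906 -0.29861592]
11.225 465.125 175.125 [ 0.61202796 -0.30935126]
b4 [ 0.47891663 -0.16366859]
side rim pred [417.7909578 279.3349822]
357 239
```

View pics/s1.png

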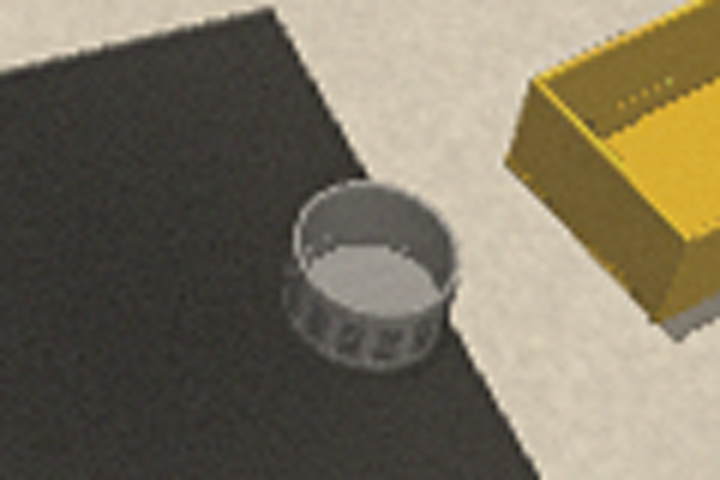

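The side crop shows the rim ellipse centred at about (376,248), upright on the mat. Combined with the top view, that puts basket1 at (0.617, -0.306). Moving above it.

Call:
step_arm(
  commands=[85,0.05,-0.1,-0.02,0,0,0,85,0.09,-0.19,-0.05,0,0,0,85,0.13,-0.29,-0.1,0,0,0,85,0.18,-0.39,-0.15,0,0,0,85,0.22,-0.49,-0.19,0,0,0,85,0.269,-0.5945,-0.2,0,0,0,85,0.269,-0.5945,-0.2,0,0,0,85,0.269,-0.5945,-0.2,0,0,0,85,0.269,-0.5945,-0.2,0,0,0,85,0.269,-0.5945,-0.2,0,0,0],
)

```text
clock: 37.9
position: [0.6172, -0.3047, 0.1065]
ee_rot: [-0.002, 1.0, 0.0, 0.0]
ft_force: [0.2, -0.1, 0.2]
grip_width: 0.998
grasp_force: 0.0
```

```bash
python3 - <<'E'
from h import *
snap("a1","side",345,170,140,140,4)
st()
E
```

```text
t 37.95 pos [ 0.6172 -0.3047  0.1065] yaxis 90.3 z [ 0.001  0.001 -1.   ] f [ 0.3  0.1 -0.4] g 84.2 j7 [-0.16  0.7   0.84  1.45 -0.53  1.23  2.32]
```

View pics/a1.png

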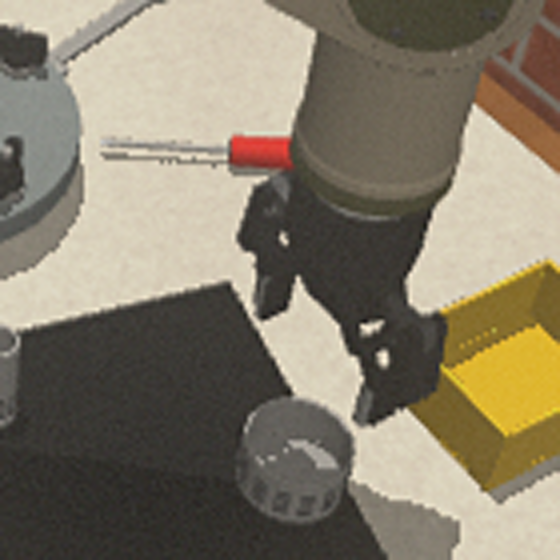

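In the crop the fingertips at (268,315) and (365,422) straddle the cup axis as predicted. Descending and closing lightly, then regripping at 90° to centre the cup in both axes.

Call:
step_arm(
  commands=[85,0,-0.002,-0.05,0,0,0,85,0,-0.002,-0.09,0,0,0,85,0,-0.002,-0.12,0,0,0,85,0,-0.002,-0.14,0,0,0,85,0,-0.002,-0.14,0,0,0,60,0,-0.002,-0.14,0,0,0,60,0,-0.002,-0.14,0,0,0,60,0,-0.002,-0.14,0,0,0,60,0,-0.002,-0.14,0,0,0,60,0,-0.002,-0.14,0,0,0],
  squeeze=25,
)

```text
clock: 39.2
position: [0.6172, -0.3079, 0.0234]
ee_rot: [-0.001, 1.0, -0.0, 0.001]
ft_force: [-2.3, 0.9, 6.4]
grip_width: 0.811
grasp_force: 28.9
```

```bash
python3 -c "
from h import *
st()"
```

```text
t 39.2 pos [ 0.6172 -0.3079  0.0234] yaxis 90.2 z [ 0.002 -0.    -1.   ] f [-2.3  0.9  6.4] g 68.9 j7 [-0.13  0.78  0.79  1.51 -0.6   1.1   2.36]
```

Call:
step_arm(
  commands=[85,0,0,0,0,0,0,85,0,0,0,0,0,-0.055,85,0,0,0,0,0,-0.11,85,0,0,0,0,0,-0.165,85,0,0,0,0,0,-0.22,85,0,0,0,0,0,-0.275,85,0,0,0,0,0,-0.33,85,0,0,0,0,0,-0.385,85,0,0,0,0,0,-0.44,85,0,0,0,0,0,-0.49],
)

```text
clock: 40.45
position: [0.6168, -0.3074, 0.022]
ee_rot: [0.697, 0.717, 0.0, 0.0]
ft_force: [0.4, 1.0, 0.4]
grip_width: 0.994
grasp_force: 0.0
```

Call:
step_arm(
  commands=[85,0,0,0,0,0,0,60,0,0,0,0,0,0,60,0,0,0,0,0,0,60,0,0,0,0,0,0,60,0,0,0,0,0,0,60,0,0,0,0,0,0,60,0,0,0.05,0,0,0,60,0,0,0.1,0,0,0,60,0,0,0.15,0,0,0,60,0,0,0.15,0,0,0],
  squeeze=35,
)

```text
clock: 41.7
position: [0.6174, -0.3083, 0.114]
ee_rot: [0.694, 0.72, 0.001, 0.002]
ft_force: [-0.4, 0.7, -2.2]
grip_width: 0.808
grasp_force: 40.9
```

```bash
python3 - <<'E'
from h import *
snap("a2","side",345,150,140,150,4)
st()
E
```

```text
t 41.75 pos [ 0.6168 -0.3076  0.1122] yaxis 2.0 z [ 0.001  0.    -1.   ] f [-1.   0.6 -2.2] g 68.7 j7 [-0.3   0.86  1.16  1.45 -0.79  1.34  0.94]
```

View pics/a2.png

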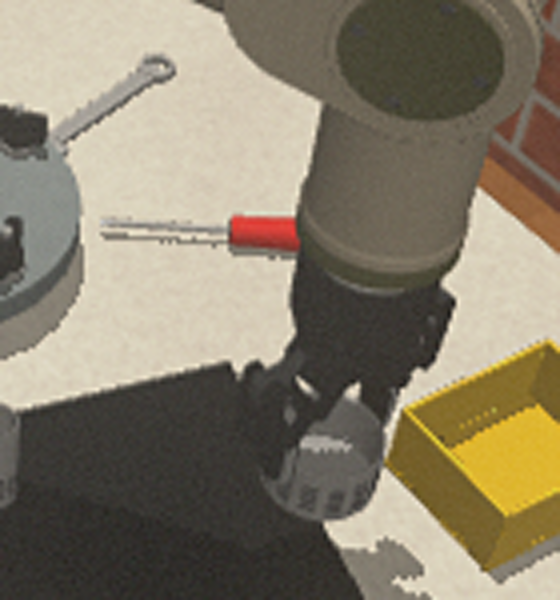

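basket1 is held upright and centred, with the crop showing the cup at (325,455). Carrying it above the well.

Call:
step_arm(
  commands=[60,0,0.02,0.06,0,0,0,60,-0.01,0.08,0.065,0,0,0,60,-0.03,0.16,0.065,0,0,0,60,-0.04,0.24,0.065,0,0,0,60,-0.055,0.32,0.065,0,0,0,60,-0.07,0.4,0.065,0,0,0,60,-0.09,0.48,0.065,0,0,0,60,-0.1,0.55,0.065,0,0,0,60,-0.11,0.615,0.065,0,0,0,60,-0.11,0.615,0.065,0,0,0],
)

```text
clock: 43.0
position: [0.5497, 0.0657, 0.1494]
ee_rot: [0.692, 0.722, -0.001, -0.001]
ft_force: [0.3, -0.4, -2.2]
grip_width: 0.807
grasp_force: 41.1
```

Call:
step_arm(
  commands=[60,0,0,0,0,0,0,60,0,0,0,0,0,0,60,0,0,0,0,0,0,60,0,0,0,0,0,0,60,0,0,0,0,0,0,60,0,0,0,0,0,0,60,0,0,0,0,0,0,60,0,0,0,0,0,0,60,0,0,0,0,0,0,60,0,0,0,0,0,0],
)

```text
clock: 44.25
position: [0.5507, 0.0615, 0.1511]
ee_rot: [0.695, 0.719, 0.0, 0.0]
ft_force: [-0.7, 0.4, -1.8]
grip_width: 0.803
grasp_force: 41.1
```

```bash
python3 -c "
from h import *
st()"
```

```text
t 44.25 pos [0.5507 0.0615 0.1511] yaxis 2.0 z [ 0.  0. -1.] f [-0.7  0.4 -1.8] g 68.2 j7 [-1.19  0.55  1.31  1.8  -0.56  1.24  0.31]
```

Call:
step_arm(
  commands=[60,0,0,-0.04,0,0,0,60,0,0,-0.08,0,0,0,60,0,0,-0.11,0,0,0,60,0,0,-0.12,0,0,0,60,0,0,-0.125,0,0,0,60,0,0,-0.13,0,0,0,60,0,0,-0.135,0,0,0,60,0,0,-0.14,0,0,0,60,0,0,-0.143,0,0,0,60,0,0,-0.143,0,0,0],
)

```text
clock: 45.5
position: [0.5506, 0.0615, 0.0652]
ee_rot: [0.695, 0.719, -0.0, -0.0]
ft_force: [-0.6, 0.9, -1.8]
grip_width: 0.806
grasp_force: 41.1
```

```bash
python3 - <<'E'
from h import *
snap("w1","side",270,130,150,130,4)
st()
E
```

```text
t 45.55 pos [0.5507 0.0615 0.0652] yaxis 2.0 z [ 0. -0. -1.] f [ 1.2  0.5 -2. ] g 68.2 j7 [-1.1   0.63  1.18  1.88 -0.66  1.1   0.37]
```

View pics/w1.png

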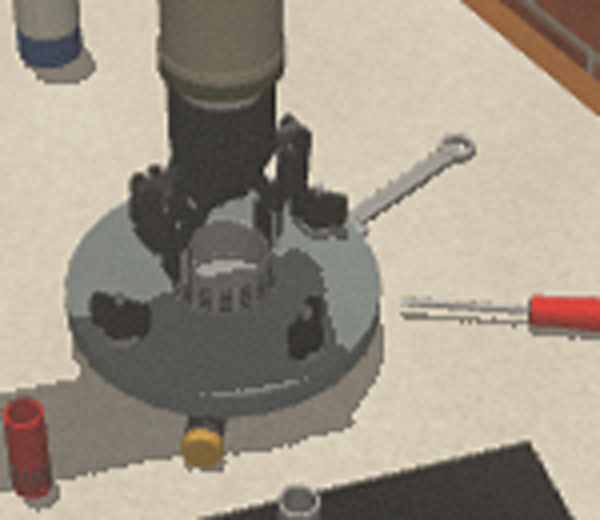

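There is no contact force and the crop shows the cup seated into the well at (230,265). Lowering the rest of the way.

Call:
step_arm(
  commands=[60,0,0,-0.005,0,0,0,60,0,0,-0.01,0,0,0,60,0,0,-0.014,0,0,0,60,0,0,-0.017,0,0,0,60,0,0,-0.02,0,0,0,60,0,0,-0.022,0,0,0,60,0,0,-0.024,0,0,0,60,0,0,-0.025,0,0,0,60,0,0,-0.025,0,0,0,60,0,0,-0.025,0,0,0],
)

```text
clock: 46.8
position: [0.5507, 0.0615, 0.0503]
ee_rot: [0.695, 0.719, 0.0, 0.0]
ft_force: [0.3, -0.6, -2.2]
grip_width: 0.806
grasp_force: 41.1
```

```bash
python3 -c "
from h import *
st()"
```

```text
t 46.8 pos [0.5507 0.0615 0.0503] yaxis 2.0 z [ 0. -0. -1.] f [ 0.3 -0.6 -2.2] g 68.5 j7 [-1.08  0.65  1.15  1.89 -0.68  1.07  0.39]
```

Call:
step_arm(
  commands=[60,0,0,-0.002,0,0,0,60,0,0,-0.004,0,0,0,60,0,0,-0.004,0,0,0,85,0,0,-0.004,0,0,0,85,0,0,-0.004,0,0,0,85,0,0,-0.004,0,0,0,85,0,0,0.03,0,0,0,85,0,0,0.12,0,0,0,85,0,0,0.22,0,0,0,85,0,0,0.22,0,0,0],
)

```text
clock: 48.05
position: [0.553, 0.0608, 0.1874]
ee_rot: [0.695, 0.719, 0.003, 0.002]
ft_force: [0.2, -0.4, -0.6]
grip_width: 0.993
grasp_force: 0.0
```

Call:
step_arm(
  commands=[50,-0.02,-0.07,0.02,0,0,0,50,-0.05,-0.15,0.02,0,0,0,50,-0.08,-0.23,0.02,0,0,0,50,-0.1,-0.31,0.02,0,0,0,50,-0.12,-0.376,0.02,0,0,0,50,-0.12,-0.376,0.02,0,0,0,50,-0.12,-0.376,0.02,0,0,0,50,-0.12,-0.376,0.02,0,0,0,50,-0.12,-0.376,0.02,0,0,0,50,-0.12,-0.376,0.02,0,0,0],
)

```text
clock: 49.3
position: [0.4788, -0.1636, 0.1942]
ee_rot: [0.695, 0.719, -0.0, -0.0]
ft_force: [-0.0, -0.4, 0.0]
grip_width: 0.587
grasp_force: 0.0
```

```bash
python3 - <<'E'
from h import *
im=snap("v1","side",270,150,170,150,4)
st()
for z in(.003,.079): print(proj("side",np.r_[.477,-.161,z]))
E
```

```text
t 49.35 pos [ 0.4788 -0.1638  0.1942] yaxis 2.0 z [-0. -0. -1.] f [-0.  -0.1 -0.8] g 49.5 j7 [-0.92  0.2   1.3   1.87 -0.21  1.23  0.48]
[342.80235789 271.11800319]
[343.48821943 253.37244725]
```

View pics/v1.png

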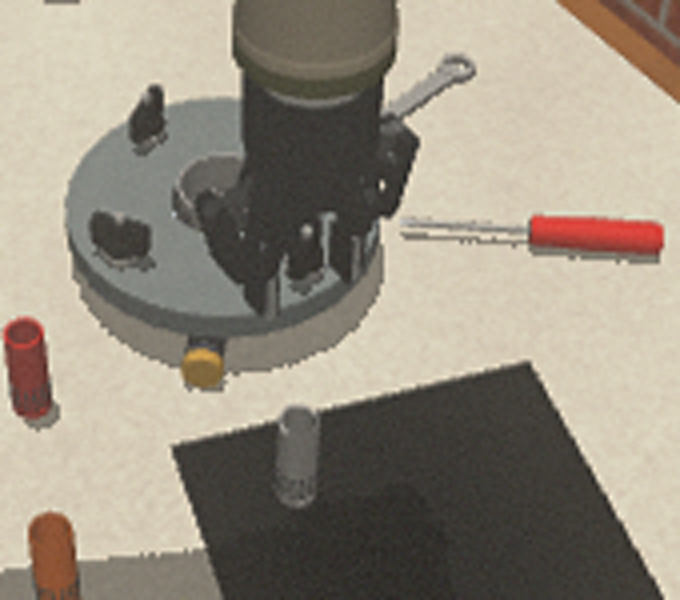

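basket1 sits in the well at (205,185) in the crop. basket4's rim at (299,412) agrees with the estimate, so I'll grip it.

Call:
step_arm(
  commands=[50,0,0,-0.08,0,0,0,50,0,0,-0.16,0,0,0,50,0,0,-0.21,0,0,0,50,0,0,-0.232,0,0,0,50,0,0,-0.232,0,0,0,20,0,0,-0.232,0,0,0,20,0,0,-0.232,0,0,0,20,0,0,-0.232,0,0,0,20,0,0,-0.232,0,0,0,20,0,0,-0.232,0,0,0],
  squeeze=30,
)

```text
clock: 50.6
position: [0.4796, -0.1643, 0.0562]
ee_rot: [0.695, 0.719, 0.001, 0.001]
ft_force: [-1.3, -0.2, 6.9]
grip_width: 0.32
grasp_force: 29.5
```

```bash
python3 -c "
from h import *
st()"
```

```text
t 50.6 pos [ 0.4796 -0.1643  0.0562] yaxis 2.0 z [ 0.002  0.    -1.   ] f [-1.3 -0.2  6.9] g 27.2 j7 [-0.66  0.43  1.07  2.   -0.46  0.97  0.68]
```

Call:
step_arm(
  commands=[20,0,0,0.07,0,0,0,20,0,0,0.15,0,0,0,20,0,0,0.22,0,0,0,20,0.02,0.07,0.22,0,0,0,20,0.05,0.15,0.22,0,0,0,20,0.08,0.23,0.22,0,0,0,20,0.1,0.31,0.22,0,0,0,20,0.12,0.376,0.22,0,0,0,20,0.12,0.376,0.22,0,0,0,20,0.12,0.376,0.22,0,0,0],
)

```text
clock: 51.85
position: [0.5505, 0.0607, 0.1873]
ee_rot: [0.695, 0.719, 0.0, 0.0]
ft_force: [0.2, -1.3, 0.3]
grip_width: 0.318
grasp_force: 30.1
```

```bash
python3 -c "
from h import *
st()"
```

```text
t 51.85 pos [0.5505 0.0607 0.1873] yaxis 1.9 z [ 0. -0. -1.] f [ 0.2 -1.3  0.3] g 27.0 j7 [-1.13  0.36  1.15  1.76 -0.35  1.25  0.14]
```

Call:
step_arm(
  commands=[20,0,0,-0.05,0,0,0,20,0,0,-0.09,0,0,0,20,0,0,-0.11,0,0,0,20,0,0,-0.125,0,0,0,20,0,0,-0.135,0,0,0,20,0,0,-0.145,0,0,0,20,0,0,-0.155,0,0,0,20,0,0,-0.16,0,0,0,20,0,0,-0.165,0,0,0,20,0,0,-0.165,0,0,0],
)

```text
clock: 53.1
position: [0.5506, 0.0614, 0.0879]
ee_rot: [0.695, 0.719, -0.0, 0.0]
ft_force: [-0.2, -0.1, -0.6]
grip_width: 0.322
grasp_force: 30.1
```

```bash
python3 -c "
from h import *
st()"
```

```text
t 53.1 pos [0.5506 0.0614 0.0879] yaxis 2.0 z [-0. -0. -1.] f [-0.2 -0.1 -0.6] g 27.4 j7 [-1.02  0.49  1.04  1.86 -0.47  1.07  0.23]
```

Release after a last 1–2 mm, then lift and back off.

Call:
step_arm(
  commands=[20,0,0,-0.002,0,0,0,20,0,0,-0.002,0,0,0,20,0,0,-0.002,0,0,0,50,0,0,-0.002,0,0,0,50,0,0,-0.002,0,0,0,50,0,0,-0.002,0,0,0,50,0,0,0.03,0,0,0,50,0,0,0.1,0,0,0,50,0,0,0.18,0,0,0,50,0,0,0.2,0,0,0],
)

```text
clock: 54.35
position: [0.5521, 0.0611, 0.2119]
ee_rot: [0.695, 0.719, 0.002, 0.001]
ft_force: [0.5, 0.1, -0.6]
grip_width: 0.581
grasp_force: 0.0
```

Call:
step_arm(
  commands=[50,-0.05,-0.08,0.05,0,0,0,50,-0.1,-0.16,0.05,0,0,0,50,-0.13,-0.24,0.05,0,0,0,50,-0.16,-0.32,0.05,0,0,0,50,-0.16,-0.4,0.05,0,0,0,50,-0.16,-0.48,0.05,0,0,0,50,-0.16,-0.5,0.05,0,0,0,50,-0.16,-0.5,0.05,0,0,0,50,-0.16,-0.5,0.05,0,0,0,50,-0.16,-0.5,0.05,0,0,0],
)

```text
clock: 55.6
position: [0.4427, -0.2317, 0.2425]
ee_rot: [0.695, 0.719, 0.002, 0.006]
ft_force: [-0.1, 0.6, -0.3]
grip_width: 0.588
grasp_force: 0.0
```

```bash
python3 - <<'E'
from h import *
a=camera("top")[150:250,280:400,::-1];b=camera("side")[155:255,270:390,::-1]
cv2.imwrite("pics/f.png",cv2.resize(np.vstack([a,b]),None,fx=3,fy=3,interpolation=cv2.INTER_CUBIC))
st()
E
```

```text
t 55.7 pos [ 0.4427 -0.2319  0.2426] yaxis 2.0 z [ 0.011 -0.005 -1.   ] f [-0.3 -0.   0.5] g 49.9 j7 [-1.25 -0.5   1.34  1.82  0.49  1.45  0.03]
```

View pics/f.png

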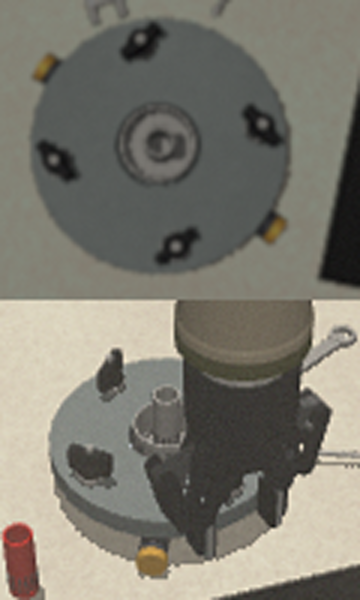

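The picture shows the small basket upright inside the large one in the well, at (160,143) and (165,415), and all four knobs at their stops. Two joints are sitting at their range ends, so I'll ease off before handing in.

Call:
step_arm(
  commands=[50,0.03,0,0,0,0,0,50,0.06,0,0,0,0,0,50,0.1,0,0,0,0,0,50,0.12,0,0,0,0,0,50,0.12,0,0,0,0,0,50,0.12,0,0,0,0,0,50,0.12,0,0,0,0,0,50,0.12,0,0,0,0,0,50,0.12,0,0,0,0,0,50,0.12,0,0,0,0,0],
)

```text
clock: 56.95
position: [0.4729, -0.2134, 0.2578]
ee_rot: [0.695, 0.719, 0.009, 0.025]
ft_force: [0.0, 0.2, -0.7]
grip_width: 0.582
grasp_force: 0.0
```

```bash
python3 -c "
from h import *
st();print(hand_in())"
```

```text
t 56.95 pos [ 0.4729 -0.2134  0.2578] yaxis 2.0 z [ 0.049 -0.023 -0.999] f [ 0.   0.2 -0.7] g 49.5 j7 [-1.32 -0.5   1.34  1.79  0.51  1.44 -0.03]
the job is handed in; nothing more can be done
None
```

I handed the job in at 57 s, with no verdict returned: all four wing knobs were tightened crosswise in two rounds to their stops, and basket4 stands upright inside basket1 in the well; these were the only two baskets on the mat.

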